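# Lock the slide caddy onto its sloping stand

## Robot

A 6-joint arm with a two-finger parallel gripper is mounted at the origin on the work surface. World frame = base frame: x ahead of the robot, y to its left, z up, the work surface at z = 0. Lengths are in m, angles in rad, forces in N, time in s.
With the tool pointing down it reaches from about 0.375 to 0.925 m from the base axis. Payload 5.7 kg.
Tool frame: the origin (TCP) lies midway between the tips of the shut fingers; the grasp point (between the pads) lies robot.hold_point_z behind it (robot.hold_point_z is the distance from the TCP to the grasp point, in m); z points along the fingers, y is the direction in which the jaws open and shut (so a half turn about z gives the same grasp; the last joint's range is limited). The gripper opens to 85 mm and grips with 20 to 120 N. Pads are 22 mm wide; open, the fingers measure 114 mm over their backs; the gripper's body (76 mm by 85 mm) begins 54 mm behind the grasp point. The pads swing forward as they close: fully open they stand 13 mm farther back than shut.
Start: joints at [1.19, 0.359, 1.51, -0, 1.272, -0.115], TCP at [0.158, 0.579, 0.231] pointing down, gripper open.
Joint ranges: [-2.97, 2.97], [-1.01, 2.36], [0.21, 2.38], [-0.96, 4.11], [0.2, 2.71], [-2.98, 2.98]. Speed limits (rad/s): [2.39, 2.39, 3.14, 3.14, 3.14, 3.14].

## Interface

Orientations are given as a unit quaternion [w, x, y, z].
In Python, from cell import robot, grab_frame, workorder gives the robot as it stands. The module is installed in compiled form; this text tells all that it offers.
- The arm moves only by the tool play_rows, never from a script. Its argument "plan" is a list of rows, each a list of 7 numbers: the shift along the tool's x, y, z in m, then the turn, a rotation vector about the tool's x, y, z in degrees, then the closure in counts, from 0 (fully open) to 255 (shut). In form: [[dx, dy, dz, rx, ry, rz, grip], ...]. A call has 1 to 8 rows; each row shifts and turns the pose as measured when the row begins, along the tool's axes as they then stand; what a row does not reach is not made up. A row lasts 1/10 s, in which the tool goes at most 50 mm and 8.59 degrees, less where a joint would pass 70% of its speed; a pose out of reach is approached as far as the arm can. A call with a gripper value outside its range is refused whole. The fingers move at their own pace and stop on an object; "force" is the grip in N (left out, the last holds). Time passes only in rows, so rows that do not move let the fingers close. It gives the time, the measured TCP pose, the force and the opening at its end, in the units of the state.
- robot.state(): the state, without advancing time (a new reading comes with each control period).
- grab_frame(name): name is "scene" or "top"; returns a dict with "frame" (400x640x3 uint8, red, green, blue), "fx", "fy", "cx", "cy" (pixels), "k1" (the pictures are not rectified: a ray, as slopes to the right and down, at radius r is drawn at 1 + k1 r^2 times it, then the intrinsics apply), "cam_to_world" (4x4, takes a point from camera to world coordinates). Camera axes: x right, y down, z forward; pixel columns grow to the right and rows downward; lengths in m; the calibration is good to about 2 mm. A picture is of the moment at which its call begins. There is no depth.
- workorder.close_job(): hands the job in, once; it reports no verdict.
The state is a dict: "t": time; "qpos": joint angles; "joint_vel": joint speeds; "joint_torque": joint torques, N m; "tool_pos": TCP position; "tool_rot": TCP orientation; "force": force on the tool from outside, world axes, zero at the start; "wrist_torque": the same for the moment, N m; "gripper_width": finger opening in m.
Only numpy, scipy, OpenCV 4.12 (cv2) and the standard library are available. Lean on these libraries where they do the work, as an engineer would, in place of code of your own. Each camera call takes 0.05 s, during which the arm holds its last target. There are 200 camera calls.

## Task

Pick up the blue slide caddy by its white fin and hang it on the sloping stand beside the microscopes: bring the large ends of its two keyholes over the stud heads and press it flat on the deck, then slide it down the slope until the slots are home against the studs and the red catch springs up behind its upper edge; let go and leave it locked there. The studs may have been clamped up to a centimetre up or down the slope, so feel for them gently, pushing the caddy against the stand with no more than about 20 N, and leave everything else on the table alone.

Things in the scene. Friction and masses are not known exactly. Their poses are not given: they have to be found in the camera images.
- caddy_grip (a point): Loose slide caddy: blue plate 110 (x) x 144 (y) x 4 mm, 0.3 kg. Point half-way up its white upright fin, over the plate's centre, 36 mm above the underside. x to its upper edge (yellow stripe on the lower edge), z out of the plate. Fin 14 mm thick in x, 56 long in y, top 50 above the underside; slide holders beside it reach 9 mm above the underside.
- keyhole_left (a point): Centre of the large end of the caddy's keyhole on its +y side, at the underside; axes as the caddy's: 20 mm towards the upper edge (+x) and 52 mm to the side (+y) of the plate's centre; the other keyhole is at -52 mm. Large ends 17 mm across; from them slots 10 mm wide run towards the upper edge and end 41.5 mm from the plate's centre line.
- deck: White sloping top of the grey stand fixed to the table, tilted 20 deg, lower edge 32 and upper edge 88 mm high. Origin on its surface midway between the studs' two black adjusting slots; x straight up the slope, y across, z square out. It runs from x = -105 to +60 mm, y = -85 to +85 mm. It floats on rubber buffers: pushed square-on it gives about 1 mm per 3.5 N, up to 3.5 mm, then it is rigid; along the slope it does not give.
- adjusting_slot (a point): Centre of the black adjusting slot on the deck's +y side, on the surface, 52 mm from the origin; axes as the deck's. A steel stud stands in this slot and one in the other (y -52): heads 14 mm across (12.6 on top), top 10 mm and underside 6 mm above the deck, shanks 7 mm. Both are clamped -10 to +10 mm up the slope from the slots' centres, the same for both: find it by feel or sight.
- catch (a joint): Red spring plunger, 10 mm across, square to the deck at its mid-width, 24 mm up the slope from the studs' line and clamped with them. Value: metres pressed in; 0 = stands 6 mm proud, 0.006 = flush, 1.5 to 3.6 N. The caddy presses it in once over the stud heads; it springs up behind the caddy's upper edge when that has slid down 18 mm to the end of its slots.
- amber_bottle: Bystander, to be left alone: amber glass bottle with black cap, 48 mm across, 110 mm tall; origin at the centre of its underside.
- petri_dish: Bystander, to be left alone: clear petri dish, 88 mm across, 18 mm tall; origin at the centre of its underside.
- slide_box: Bystander, to be left alone: open green slide box, 70 x 100 x 35 mm; origin at the centre of its underside.
- jar_lens: Bystander, to be left alone: black lens cell, 44 mm across, 30 mm tall; origin at the centre of its underside.
Things that resemble listed ones, but are neither listed nor needed, are in the scene too. Leave any pink look-alike of the part that bears caddy_grip alone.

How it is judged:
By the outcome, as a careful person would: the job done as asked, in the order asked, and still so for the second after the job is handed in, with the robot touching nothing.
It also fails if it takes over 48 s, if anything falls off the work surface, if the arm or the gripper's body presses on something with over 40 N, if the wrist force passes 120 N, or if a joint passes its speed limit or range.

## Working session

There is one attempt and no reset: what is moved stays moved. The work goes in short steps, Python scripts to look and compute and a tool call to move; the robot and the scene stay as the last step left them, time stands still between calls to the robot, and variables do not carry over. Pictures are saved under pics/ and viewed, about 8 in all and at most 12, crops included, and the job is handed in when it is done.

Besides the shell and the picture viewer there is one more tool, called after "Emit:" in YAML: its name, and indented under it one key for each argument. play_rows: Moves the arm, as the interface text tells. Its arguments: {"type":"object","properties":{"plan":{"type":"array","items":{"type":"array","items":{"type":"number"}}},"force":{"type":"number"}},"required":["plan"]}

```bash
mkdir -p pics; ls
cat > h.py <<'E'
import numpy as np, cv2
from cell import robot, grab_frame, workorder
from scipy.spatial.transform import Rotation as R
def snap(n,fn,crop=None,k=1):
    f=grab_frame(n); im=f["frame"][:,:,::-1]
    np.savez("pics/"+fn+".npz",**f)
    if crop: im=im[crop[1]:crop[3],crop[0]:crop[2]]
    cv2.imwrite("pics/"+fn+".png",cv2.resize(im,None,fx=k,fy=k,interpolation=cv2.INTER_CUBIC)); return f
def load(fn): return dict(np.load("pics/"+fn+".npz"))
def proj(f,P):
    T=np.linalg.inv(f["cam_to_world"]); p=np.atleast_2d(P)@T[:3,:3].T+T[:3,3]
    s=p[:,:2]/p[:,2:]; s=s*(1+f["k1"]*(s**2).sum(1,keepdims=True))
    return s*[f["fx"],f["fy"]]+[f["cx"],f["cy"]]
def ray(f,u,v):
    d=(np.array([u,v])-[f["cx"],f["cy"]])/[f["fx"],f["fy"]]; s=d.copy()
    for _ in range(20): s=d/(1+f["k1"]*(s@s))
    T=f["cam_to_world"]; return T[:3,3],T[:3,:3]@np.array([s[0],s[1],1])
def atz(f,u,v,z):
    o,d=ray(f,u,v); return o+d*(z-o[2])/d[2]
E
python3 - <<'E'
from h import *
a=snap("scene","s0");b=snap("top","t0")
for f in(a,b): print(f["cam_to_world"].round(3).tolist(),f["fx"],f["k1"])
print(robot.state(),robot.hold_point_z)
E
```

```text
pics
[[-0.36, 0.694, -0.624, 1.248], [0.933, 0.259, -0.249, 0.289], [-0.011, -0.672, -0.741, 0.892], [0.0, 0.0, 0.0, 1.0]] 445.5888645105404 -0.03480520619598045
[[-0.025, -0.98, 0.196, 0.372], [-0.999, 0.029, 0.017, 0.005], [-0.022, -0.196, -0.98, 0.988], [0.0, 0.0, 0.0, 1.0]] 373.18868754627937 -0.04750879092156226
{'t': 0.1, 'qpos': array([ 1.18990800e+00,  3.59430448e-01,  1.51136860e+00,  2.15949917e-05,
        1.27250523e+00, -1.15096731e-01]), 'joint_vel': array([-0.00032492, -0.00211497, -0.00268776, -0.00133431, -0.00066668,
        0.0003721 ]), 'joint_torque': array([ 1.52338826e-04, -5.28656244e+01, -2.79350102e+01, -1.92954303e-04,
        4.93249987e-03, -1.93785348e-05]), 'tool_pos': array([0.15736289, 0.57833455, 0.23052226]), 'tool_rot': array([-2.20068158e-04,  1.32508062e-01,  9.91181558e-01, -8.27096089e-04]), 'force': array([ 0.40126584, -0.25453789,  0.23038516]), 'wrist_torque': array([-0.03255855,  0.04131962, -0.0178602 ]), 'gripper_width': 0.08569981437969333} 0.0187
```

```bash
python3 -c "
import cv2,numpy as np
a=cv2.imread('pics/s0.png');b=cv2.imread('pics/t0.png')
cv2.imwrite('pics/both.png',cv2.resize(np.hstack([a[:200],a[200:]])*0+0,None,fx=1,fy=1)) if 0 else None
"
```

```text
(no output)
```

View pics/s0.png

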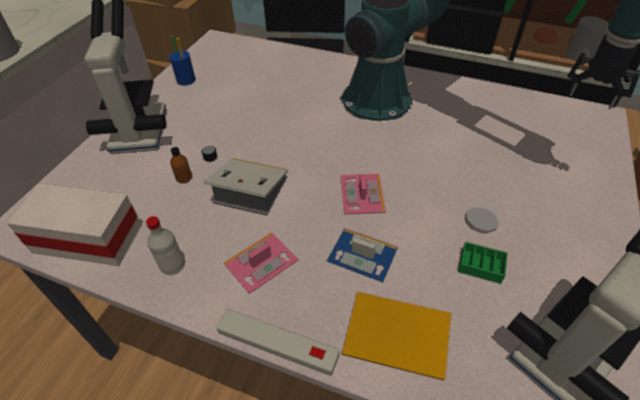

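View pics/t0.png

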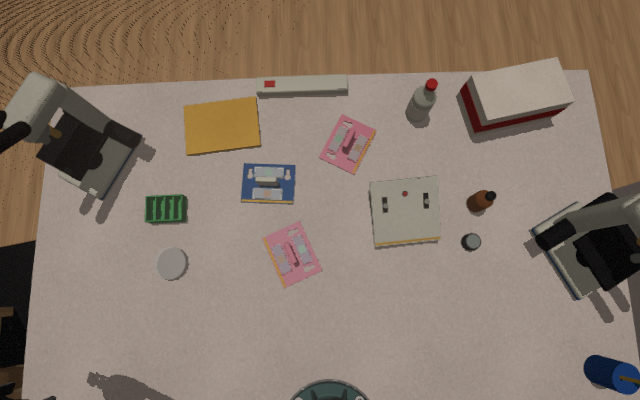

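The scene view shows the blue caddy near (363,253) and the stand near (246,185). In the top view they are at (268,183) and (405,210), both with the upper edge facing away from the robot. I'll enlarge these next.

Run:
```python
import cv2,numpy as np
a=cv2.imread('pics/s0.png');b=cv2.imread('pics/t0.png')
def c(im,x,y,w,h,k):
    t=cv2.resize(im[y:y+h,x:x+w],None,fx=k,fy=k,interpolation=cv2.INTER_CUBIC)
    for i in range(0,w,10): cv2.line(t,(i*k,0),(i*k,6 if i%50 else 14),(0,255,255),1)
    for i in range(0,h,10): cv2.line(t,(0,i*k),(6 if i%50 else 14,i*k),(0,255,255),1)
    return t
T=[c(b,230,150,80,60,5),c(b,360,165,100,75,4),c(a,320,220,80,60,5),c(a,200,150,100,75,4)]
cv2.imwrite('pics/tiles.png',np.vstack([np.hstack(T[:2]),np.hstack(T[2:])]))
```

```text
(no output)
```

View pics/tiles.png

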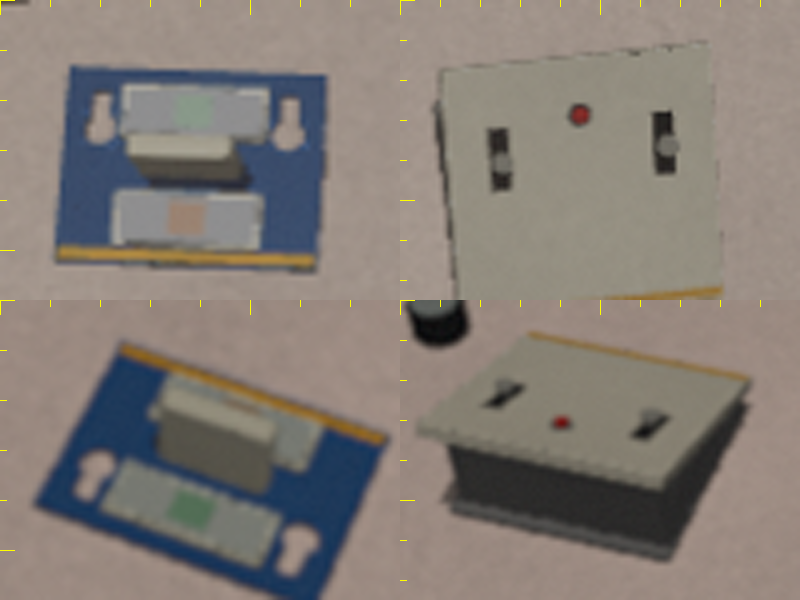

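The enlarged crops give clear corners, keyholes, studs and the catch. I'll fit both poses by least squares.

```bash
cat > fit.py <<'E'
from h import *
from scipy.optimize import least_squares
t,s=load("t0"),load("s0")
mm=1e-3
t5=lambda u,v:(230+u/5,150+v/5); t4=lambda u,v:(360+(u-400)/4,165+v/4)
s5=lambda u,v:(320+u/5,220+(v-300)/5); s4=lambda u,v:(200+(u-400)/4,150+(v-300)/4)
cad=[(t,55,72,4,t5(72,66)),(t,55,-72,4,t5(327,76)),(t,-55,-72,4,t5(315,269)),(t,-55,72,4,t5(57,261)),
(t,20,52,3,t5(101,130)),(t,20,-52,3,t5(288,135)),
(s,-55,72,4,s5(388,438)),(s,-55,-72,4,s5(122,342)),(s,55,-72,4,s5(37,504)),(s,20,-52,3,s5(98,469)),(s,20,52,3,s5(303,538))]
dk=[(t,60,85,0,t4(440,70)),(t,60,-85,0,t4(707,43)),(t,-105,-85,0,t4(722,289)),(t,0,52,0,t4(500,159.5)),(t,0,-52,0,t4(664.5,142.5)),
(s,-105,-85,0,s4(530,334)),(s,-105,85,0,s4(750,378)),(s,60,-85,0,s4(417,432)),(s,60,85,0,s4(662,487))]
st=[(t,0,52,10,t4(502,161)),(t,0,-52,10,t4(667,145)),(t,24,0,6,t4(579,114)),(s,0,-52,10,s4(507,384)),(s,0,52,10,s4(652,415)),(s,24,0,6,s4(562,420))]
def Rm(yaw,tilt): return R.from_euler('z',yaw).as_matrix()@R.from_euler('y',-tilt).as_matrix()
def run(obs,p0,tilt,z0,freez):
    def res(p,w=1):
        M=Rm(p[2],tilt);z=z0+(p[3] if freez else 0)
        r=[proj(f,M@(np.array([a,b,c])*mm)+[p[0],p[1],z])[0]-uv for f,a,b,c,uv in obs]
        return np.ravel(r)
    q=least_squares(res,p0,loss='soft_l1'); return q.x,res(q.x).reshape(-1,2).round(1)
if __name__=="__main__":
    for fz in (0,1):
        p,r=run(cad,[.6,.1,0,0],0,0,fz);print("cad",p.round(4),np.degrees(p[2]).round(2),r.tolist())
        p,r=run(dk,[.5,-.15,0,0],np.radians(20),.0679,fz);print("deck",p.round(4),np.degrees(p[2]).round(2),r.tolist())
    M=Rm(p[2],np.radians(20));o=np.array([p[0],p[1],.0679+p[3]])
    f=lambda q:np.ravel([proj(c,M@((np.array([a+q[0],b+q[1],h]))*mm)+o)[0]-uv for c,a,b,h,uv in st])
    q=least_squares(f,[0.,0]);print("stud offset",q.x,f(q.x).reshape(-1,2).round(1).tolist())
E
python3 fit.py
```

```text
cad [ 0.6264  0.1481 -0.0669  0.    ] -3.83 [[-1.7, -0.3], [-0.8, -0.6], [-0.5, -0.0], [-1.9, -0.3], [-1.2, -0.5], [-0.9, -0.3], [-0.1, -1.3], [-0.9, -0.9], [-1.8, -0.7], [-0.6, -1.5], [-1.2, -0.5]]
deck [ 0.5495 -0.2062  0.0779  0.    ] 4.46 [[-1.1, -0.3], [-0.2, -0.7], [-0.5, 1.9], [-1.1, -0.4], [-1.2, -0.5], [-1.2, -1.2], [-0.3, -1.0], [-1.4, -2.6], [-0.7, -3.0]]
cad [ 0.6261  0.1478 -0.0699 -0.0049] -4.0 [[-1.1, 0.3], [-0.5, 0.1], [-0.3, 0.6], [-1.5, 0.1], [-0.7, 0.0], [-0.6, 0.4], [-0.4, -0.1], [-0.9, 0.1], [-1.8, 0.2], [-0.6, -0.6], [-1.5, 0.5]]
deck [ 0.5497 -0.2081  0.0795 -0.0069] 4.56 [[-0.7, 0.3], [-0.3, -0.1], [-0.5, 2.0], [-0.7, 0.1], [-1.2, -0.1], [-1.5, 0.5], [-0.8, 0.6], [-1.5, -0.8], [-1.1, -1.3]]
stud offset [-1.47224697  0.87796026] [[-0.7, 1.0], [-0.9, 0.5], [-0.5, 0.8], [-1.2, 0.9], [-1.1, 0.7], [-0.8, 0.7]]
```

```bash
cat > fit2.py <<'E'
from fit import *
T=np.radians(20)
def sh(f,uv):
    k={id(t):0,id(s):1}[id(f)]; return k
def res(p):
    out=[]
    for obs,i,tilt,z0,hk in((cad,0,0,0,.4),(dk,3,T,.0679,.375),(st,3,T,.0679,.375)):
        M=Rm(p[i+2],tilt)
        for f,a,b,c,uv in obs:
            if obs is st:a=a+p[6]*1e3
            k=sh(f,uv)
            out.append(proj(f,M@(np.array([a,b,c])*mm)+[p[i],p[i+1],z0])[0]-(np.array(uv)-hk)-p[7+2*k:9+2*k])
    return np.concatenate([np.ravel(out),p[7:]/2])
q=least_squares(res,[.626,.148,-.07,.55,-.207,.08,0,0,0,0,0],loss='soft_l1',f_scale=.5,x_scale=[.01]*7+[1]*4)
print(q.x.round(4).tolist());print(q.fun[:-4].reshape(-1,2).round(1).tolist())
E
python3 fit2.py
```

```text
[0.6266, 0.148, -0.0655, 0.5502, -0.2053, 0.0783, -0.0007, -0.683, -0.0393, -0.4992, -0.5389]
[[-0.6, 0.1], [0.3, -0.3], [0.6, 0.3], [-0.8, 0.1], [-0.1, -0.1], [0.2, 0.1], [0.7, -0.3], [-0.1, 0.1], [-0.9, 0.3], [0.3, -0.5], [-0.3, 0.5], [-0.4, -0.2], [0.5, -0.6], [0.2, 2.1], [-0.4, -0.2], [-0.5, -0.3], [-0.1, -0.1], [0.7, 0.2], [-0.4, -1.4], [0.4, -1.8], [-0.0, 0.4], [0.1, -0.1], [0.4, 0.1], [-0.4, 0.4], [-0.0, 0.2], [0.1, 0.2]]
```

```bash
cat > plan.py <<'E'
from h import *
from scipy.spatial.transform import Slerp
CAD=(np.array([.6265,.148,0]),-.0655); DK=(np.array([.5502,-.2053,.0679]),.0783)
def tool(yaw,tilt):
    c,s=np.cos(tilt),np.sin(tilt); M=np.array([[0,c,s],[1,0,0],[0,s,-c]])
    return R.from_matrix(R.from_euler('z',yaw).as_matrix()@M)
def cur():
    s=robot.state(); q=s["tool_rot"]; return s["tool_pos"],R.from_quat([*q[1:],q[0]]),s
def plan(P,Q,n,grip):
    p,r,s=cur(); sl=Slerp([0,1],R.concatenate([r,Q]))
    print("t",s["t"],"pos",p.round(4),"dist",np.linalg.norm(P-p).round(4),"ang",np.degrees((r.inv()*Q).magnitude()).round(2),"F",s["force"].round(1),"w",s["gripper_width"].round(4))
    rows=[]
    for i in range(n):
        a,b=i/n,(i+1)/n; ra=sl(a)
        rows.append([*map(float,ra.inv().apply((P-p)/n).round(4)),*map(float,np.degrees((ra.inv()*sl(b)).as_rotvec()).round(2)),grip])
    for k in range(0,n,8): print(rows[k:k+8])
def deckpt(x,y,z,yaw=None):
    M=R.from_euler('z',DK[1])*R.from_euler('y',-np.radians(20)); return DK[0]+M.apply([x,y,z])
E
python3 -c "
from plan import *
plan(CAD[0]+[0,0,.10],tool(CAD[1],0),15,0)"
```

```text
Traceback (most recent call last):
  File "plan.py", line 11, in plan
    print("t",s["t"],"pos",p.round(4),"dist",np.linalg.norm(P-p).round(4),"ang",np.degrees((r.inv()*Q).magnitude()).round(2),"F",s["force"].round(1),"w",s["gripper_width"].round(4))
                                                                                                                                                         ^^^^^^^^^^^^^^^^^^^^^^^^
AttributeError: 'float' object has no attribute 'round'
```

```bash
sed -i 's/s\["gripper_width"\].round(4)/round(s["gripper_width"],4)/' plan.py
python3 -c "
from plan import *
plan(CAD[0]+[0,0,.10],tool(CAD[1],0),15,0)"
```

```text
t 0.1 pos [0.1574 0.5783 0.2305] dist 0.6499 ang 78.52 F [ 0.4 -0.3  0.2] w 0.0857
[[-0.0377, -0.0195, 0.0087, -0.01, 0.0, 5.23, 0], [-0.0393, -0.0159, 0.0087, -0.01, 0.0, 5.23, 0], [-0.0406, -0.0123, 0.0087, -0.01, 0.0, 5.23, 0], [-0.0416, -0.0085, 0.0087, -0.01, 0.0, 5.23, 0], [-0.0422, -0.0047, 0.0087, -0.01, 0.0, 5.23, 0], [-0.0424, -0.0008, 0.0087, -0.01, 0.0, 5.23, 0], [-0.0423, 0.0031, 0.0087, -0.01, 0.0, 5.23, 0], [-0.0419, 0.0069, 0.0087, -0.01, 0.0, 5.23, 0]]
[[-0.0411, 0.0107, 0.0087, -0.01, 0.0, 5.23, 0], [-0.0399, 0.0144, 0.0087, -0.01, 0.0, 5.23, 0], [-0.0384, 0.018, 0.0087, -0.01, 0.0, 5.23, 0], [-0.0366, 0.0214, 0.0087, -0.01, 0.0, 5.23, 0], [-0.0345, 0.0247, 0.0087, -0.01, 0.0, 5.23, 0], [-0.0321, 0.0277, 0.0087, -0.01, 0.0, 5.23, 0], [-0.0295, 0.0305, 0.0087, -0.01, 0.0, 5.23, 0]]
```

Emit:
play_rows:
  plan:
    - [-0.038, -0.0195, 0.0087, 0, 0, 5.2, 0]
    - [-0.039, -0.016, 0.0087, 0, 0, 5.2, 0]
    - [-0.041, -0.012, 0.0087, 0, 0, 5.2, 0]
    - [-0.042, -0.0085, 0.0087, 0, 0, 5.2, 0]
    - [-0.042, -0.005, 0.0087, 0, 0, 5.2, 0]
    - [-0.042, -0.001, 0.0087, 0, 0, 5.2, 0]
    - [-0.042, 0.003, 0.0087, 0, 0, 5.2, 0]
    - [-0.042, 0.007, 0.0087, 0, 0, 5.2, 0]

```text
t: 0.9
tool_pos: [0.4096, 0.3436, 0.157]
tool_rot: [-0.001, 0.484, 0.875, -0.0]
force: [0.3, 0.3, 0.0]
gripper_width: 0.0852
```

```bash
python3 -c "
from plan import *
plan(CAD[0]+[0,0,.10],tool(CAD[1],0),8,0)"
```

```text
t 0.9 pos [0.4096 0.3436 0.157 ] dist 0.2975 ang 35.9 F [0.3 0.3 0. ] w 0.0852
[[-0.0351, 0.01, 0.007, -0.01, -0.01, 4.49, 0], [-0.0342, 0.0127, 0.007, -0.01, -0.01, 4.49, 0], [-0.0332, 0.0153, 0.007, -0.01, -0.01, 4.49, 0], [-0.0319, 0.0179, 0.0071, -0.01, -0.01, 4.49, 0], [-0.0304, 0.0203, 0.0071, -0.01, -0.01, 4.49, 0], [-0.0287, 0.0226, 0.0071, -0.01, -0.01, 4.49, 0], [-0.0268, 0.0248, 0.0071, -0.01, -0.01, 4.49, 0], [-0.0248, 0.0268, 0.0071, -0.01, -0.01, 4.49, 0]]
```

Emit:
play_rows:
  plan:
    - [-0.035, 0.01, 0.007, 0, 0, 4.6, 60]
    - [-0.034, 0.0127, 0.007, 0, 0, 4.6, 60]
    - [-0.033, 0.0153, 0.007, 0, 0, 4.6, 60]
    - [-0.032, 0.018, 0.007, 0, 0, 4.5, 60]
    - [-0.0305, 0.0205, 0.007, 0, 0, 4.5, 60]
    - [-0.029, 0.023, 0.007, 0, 0, 4.5, 60]
    - [-0.027, 0.025, 0.007, 0, 0, 4.5, 60]
    - [-0.025, 0.027, 0.007, 0, 0, 4.5, 60]

```text
t: 1.7
tool_pos: [0.63, 0.1322, 0.0944]
tool_rot: [-0.003, 0.742, 0.67, -0.003]
force: [1.1, 0.7, -0.3]
gripper_width: 0.0651
```

Run:
```python
from plan import *
plan(CAD[0]+[0,0,.10],tool(CAD[1],0),1,60)
plan(CAD[0]+[0,0,.0155],tool(CAD[1],0),4,60)
f=snap("scene","s1",(300,150,460,270),5)
```

```text
t 1.7 pos [0.63   0.1322 0.0944] dist 0.0171 ang 2.16 F [ 1.1  0.7 -0.3] w 0.0651
[[0.0153, -0.0051, -0.0056, -0.45, 0.04, -2.11, 60]]
t 1.7 pos [0.63   0.1322 0.0944] dist 0.0805 ang 2.16 F [ 1.1  0.7 -0.3] w 0.0651
[[0.0038, -0.0011, 0.0197, -0.11, 0.01, -0.53, 60], [0.0039, -0.0011, 0.0197, -0.11, 0.01, -0.53, 60], [0.0039, -0.0011, 0.0197, -0.11, 0.01, -0.53, 60], [0.0039, -0.0011, 0.0197, -0.11, 0.01, -0.53, 60]]
```

View pics/s1.png

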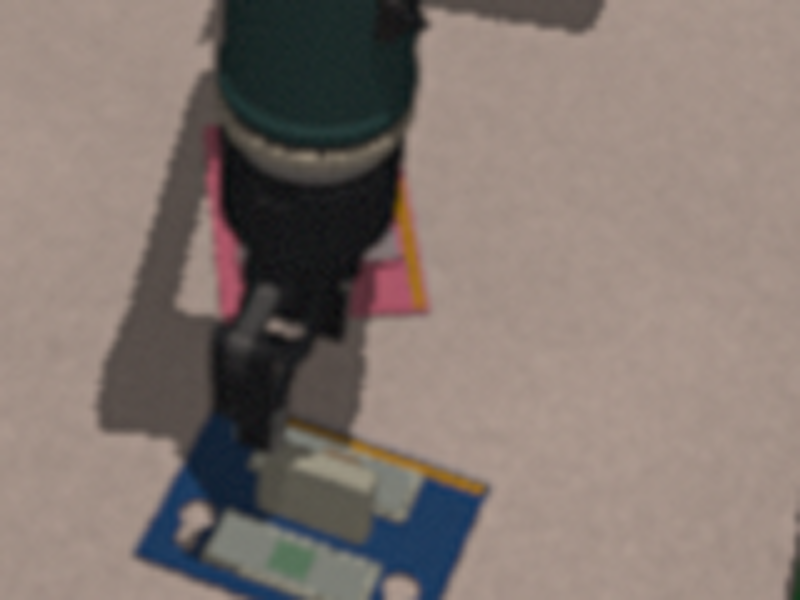

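The gripper is over the caddy and still about 15 mm towards -y, as the state shows. I'll correct that and go down.

Emit:
play_rows:
  plan:
    - [0.0155, -0.005, 0.01, -0.4, 0, -2.1, 60]
    - [0, 0, 0, 0, 0, 0, 60]

```text
t: 1.95
tool_pos: [0.633, 0.1409, 0.0817]
tool_rot: [0.002, 0.733, 0.68, -0.0]
force: [-0.8, -0.3, -0.3]
gripper_width: 0.0653
```

```bash
python3 -c "
from plan import *
plan(CAD[0]+[0,0,.0155],tool(CAD[1],0),3,60)"
```

```text
t 1.95 pos [0.633  0.1409 0.0817] dist 0.0669 ang 0.63 F [-0.8 -0.3 -0.3] w 0.0653
[[0.0023, -0.0024, 0.0221, 0.05, 0.07, -0.19, 60], [0.0022, -0.0024, 0.0221, 0.05, 0.07, -0.19, 60], [0.0022, -0.0024, 0.0221, 0.05, 0.07, -0.19, 60]]
```

Emit:
play_rows:
  plan:
    - [0.007, -0.007, 0.01, 0.1, 0.2, -0.5, 60]
    - [0.001, -0.001, 0.012, 0, 0, 0, 60]
    - [0, 0, 0, 0, 0, 0, 60]

```text
t: 2.25
tool_pos: [0.6238, 0.1503, 0.0582]
tool_rot: [-0.0, 0.73, 0.684, -0.0]
force: [0.1, 0.9, -1.1]
gripper_width: 0.0655
```

```bash
python3 -c "
from plan import *
plan(CAD[0]+[0,0,.0155],tool(CAD[1],0),3,60)"
```

```text
t 2.25 pos [0.6238 0.1503 0.0582] dist 0.0428 ang 0.04 F [ 0.1  0.9 -1.1] w 0.0655
[[-0.0007, 0.0009, 0.0142, -0.01, 0.0, -0.0, 60], [-0.0007, 0.0009, 0.0142, -0.01, 0.0, -0.0, 60], [-0.0007, 0.0009, 0.0142, -0.01, 0.0, -0.0, 60]]
```

Emit:
play_rows:
  plan:
    - [-0.002, 0.002, 0.014, 0, 0, 0, 60]
    - [0, 0, 0.014, 0, 0, 0, 60]
    - [0, 0, 0.014, 0, 0, 0, 60]
    - [0, 0, 0, 0, 0, 0, 60]

```text
t: 2.65
tool_pos: [0.625, 0.1484, 0.0124]
tool_rot: [-0.0, 0.73, 0.684, -0.001]
force: [-1.0, 0.1, -1.0]
gripper_width: 0.0654
```

```bash
python3 -c "
from plan import *
plan(CAD[0]+[0,0,.0155],tool(CAD[1],0),1,60)"
```

```text
t 2.65 pos [0.625  0.1484 0.0124] dist 0.0034 ang 0.1 F [-1.   0.1 -1. ] w 0.0654
[[-0.0003, 0.0015, -0.0031, -0.07, 0.03, 0.06, 60]]
```

Emit:
play_rows:
  plan:
    - [0, 0.0015, -0.003, 0, 0, 0, 110]
    - [0, 0, 0, 0, 0, 0, 170]
    - [0, 0, 0, 0, 0, 0, 255]
    - [0, 0, 0, 0, 0, 0, 255]
    - [0, 0, 0, 0, 0, 0, 255]
    - [0, 0, 0, 0, 0, 0, 255]
  force: 80

```text
t: 3.25
tool_pos: [0.6271, 0.1482, 0.016]
tool_rot: [-0.0, 0.73, 0.684, -0.0]
force: [-0.1, 0.4, -3.0]
gripper_width: 0.0129
```

Emit:
play_rows:
  plan:
    - [0, 0, -0.012, 0, 0, 0, 255]
    - [0, 0, -0.03, 0, 0, 0, 255]
    - [0, 0, -0.04, 0, 0, 0, 255]
    - [0, 0, -0.03, 0, 0, 0, 255]
    - [0, 0, 0, 0, 0, 0, 255]

```text
t: 3.75
tool_pos: [0.625, 0.1479, 0.1321]
tool_rot: [-0.002, 0.73, 0.684, -0.003]
force: [0.7, 1.0, -3.5]
gripper_width: 0.0128
```

```bash
python3 -c "
from plan import *
print(deckpt(-.0207,0,.016))
plan(deckpt(-.0207,0,.076),tool(DK[1],np.radians(20)),12,255)"
```

```text
[ 0.5253524  -0.20724955  0.07585526]
t 3.75 pos [0.625  0.1479 0.1321] dist 0.3765 ang 21.93 F [ 0.7  1.  -3.5] w 0.0128
[[-0.0303, -0.0081, 0.0001, -1.69, 0.12, -0.68, 255], [-0.0302, -0.0084, -0.0002, -1.69, 0.12, -0.68, 255], [-0.0301, -0.0088, -0.0005, -1.69, 0.12, -0.68, 255], [-0.03, -0.0091, -0.0009, -1.69, 0.12, -0.68, 255], [-0.0299, -0.0094, -0.0012, -1.69, 0.12, -0.68, 255], [-0.0298, -0.0097, -0.0016, -1.69, 0.12, -0.68, 255], [-0.0297, -0.01, -0.0019, -1.69, 0.12, -0.68, 255], [-0.0295, -0.0103, -0.0023, -1.69, 0.12, -0.68, 255]]
[[-0.0294, -0.0106, -0.0027, -1.69, 0.12, -0.68, 255], [-0.0293, -0.0109, -0.003, -1.69, 0.12, -0.68, 255], [-0.0291, -0.0111, -0.0034, -1.69, 0.12, -0.68, 255], [-0.029, -0.0113, -0.0038, -1.69, 0.12, -0.68, 255]]
```

Emit:
play_rows:
  plan:
    - [-0.02, -0.006, 0, -1.7, 0.1, -0.7, 255]
    - [-0.03, -0.0085, -0.001, -1.7, 0.1, -0.7, 255]
    - [-0.03, -0.009, -0.001, -1.7, 0.1, -0.7, 255]
    - [-0.03, -0.009, -0.001, -1.7, 0.1, -0.7, 255]
    - [-0.03, -0.0095, -0.001, -1.7, 0.1, -0.7, 255]
    - [-0.03, -0.0095, -0.0016, -1.7, 0.1, -0.7, 255]
    - [-0.03, -0.01, -0.002, -1.7, 0.1, -0.7, 255]
    - [-0.03, -0.01, -0.002, -1.7, 0.1, -0.7, 255]

```text
t: 4.55
tool_pos: [0.5439, -0.0829, 0.1295]
tool_rot: [0.081, 0.686, 0.718, 0.086]
force: [-0.0, -0.0, -4.5]
gripper_width: 0.0133
```

```bash
python3 -c "
from plan import *
plan(deckpt(-.0207,0,.076),tool(DK[1],np.radians(20)),5,255)"
```

```text
t 4.55 pos [ 0.5439 -0.0829  0.1295] dist 0.1319 ang 6.68 F [-0.  -0.  -4.5] w 0.0133
[[-0.0248, -0.0085, -0.0027, -1.28, 0.09, -0.37, 255], [-0.0248, -0.0086, -0.0029, -1.28, 0.09, -0.37, 255], [-0.0247, -0.0087, -0.0032, -1.28, 0.09, -0.37, 255], [-0.0246, -0.0088, -0.0034, -1.28, 0.09, -0.37, 255], [-0.0246, -0.0089, -0.0036, -1.28, 0.09, -0.37, 255]]
```

Emit:
play_rows:
  plan:
    - [-0.025, -0.0085, -0.003, -1.3, 0.1, -0.4, 255]
    - [-0.025, -0.0085, -0.003, -1.3, 0.1, -0.4, 255]
    - [-0.025, -0.0085, -0.003, -1.3, 0.1, -0.4, 255]
    - [-0.022, -0.008, -0.0035, -1.3, 0.1, -0.4, 255]
    - [-0.012, -0.004, -0.002, -1.0, 0.1, -0.3, 255]
    - [0, 0, 0, 0, 0, 0, 255]

```text
t: 5.15
tool_pos: [0.5006, -0.1994, 0.1281]
tool_rot: [0.114, 0.67, 0.723, 0.126]
force: [-0.3, 1.0, -3.6]
gripper_width: 0.0129
```

Run:
```python
from plan import *
plan(deckpt(-.0207,0,.046),tool(DK[1],np.radians(20)),3,255)
```

```text
t 5.15 pos [ 0.5006 -0.1994  0.1281] dist 0.0294 ang 0.54 F [-0.3  1.  -3.6] w 0.0129
[[-0.0033, 0.0017, 0.0091, -0.16, -0.06, -0.06, 255], [-0.0033, 0.0016, 0.0091, -0.16, -0.06, -0.06, 255], [-0.0033, 0.0016, 0.0091, -0.16, -0.06, -0.06, 255]]
```

Emit:
play_rows:
  plan:
    - [-0.004, 0.002, 0.009, -0.2, 0, 0, 255]
    - [-0.003, 0.0015, 0.009, -0.2, 0, 0, 255]
    - [-0.002, 0.001, 0.008, -0.2, 0, 0, 255]
    - [0, 0, 0, 0, 0, 0, 255]

```text
t: 5.55
tool_pos: [0.5146, -0.2055, 0.1015]
tool_rot: [0.116, 0.669, 0.722, 0.129]
force: [0.2, 0.5, -3.6]
gripper_width: 0.0133
```

Run:
```python
from plan import *
plan(deckpt(-.0207,0,.046),tool(DK[1],np.radians(20)),1,255)
a=snap("scene","s2",(195,140,305,222),1);b=snap("top","t2",(355,160,465,242),1)
k=5
A=cv2.resize(a["frame"][140:220,195:305,::-1],None,fx=7,fy=7,interpolation=cv2.INTER_CUBIC)
B=cv2.resize(b["frame"][165:245,355:465,::-1],None,fx=7,fy=7,interpolation=cv2.INTER_CUBIC)
for n,t in(("s2",A),("t2",B)):
    for i in range(0,110,10): cv2.line(t,(i*7,0),(i*7,8),(0,255,255),1)
    for i in range(0,80,10): cv2.line(t,(0,i*7),(8,i*7),(0,255,255),1)
    cv2.imwrite(f"pics/{n}c.png",t)
```

```text
t 5.55 pos [ 0.5146 -0.2055  0.1015] dist 0.0037 ang 0.36 F [ 0.2  0.5 -3.6] w 0.0133
[[-0.0026, 0.0012, -0.0023, -0.03, -0.31, -0.17, 255]]
```

View pics/t2c.png

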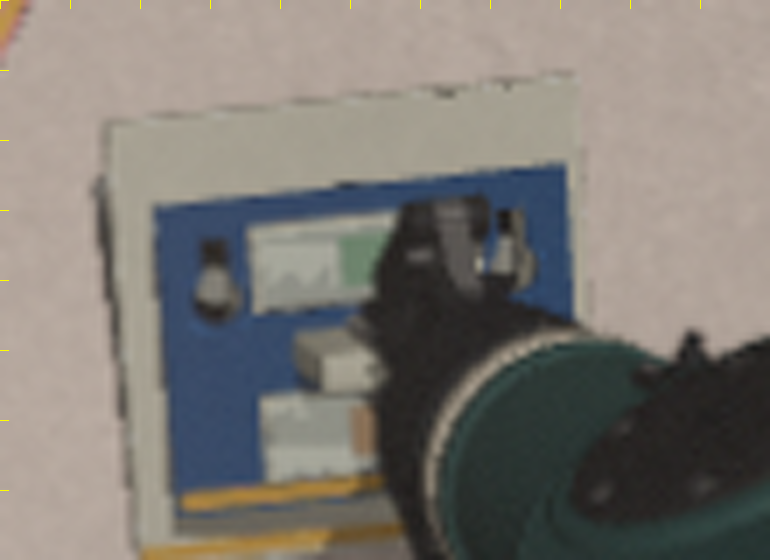

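View pics/s2c.png

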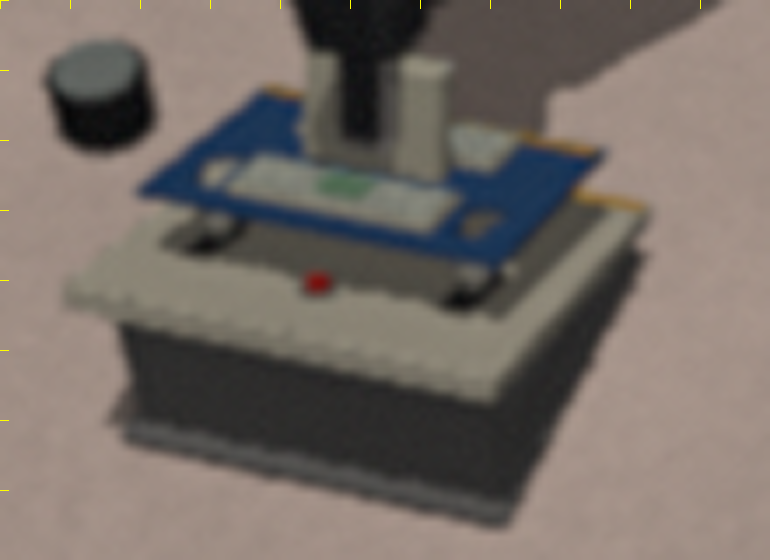

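Both views show the caddy hovering level over the studs. In the top view the left stud shows in its keyhole at (215,292), and the plate corners are at (155,207) and (567,165). I'll fit the caddy's pose in the tool frame.

```bash
cat > fit3.py <<'E'
from plan import *
from scipy.optimize import least_squares
t,s=load("t2"),load("s2")
tt=lambda u,v:np.array([355+(u+.5)/7-.5,165+(v+.5)/7-.5]); ss=lambda u,v:np.array([195+(u+.5)/7-.5,140+(v+.5)/7-.5])
off={id(t):[-.683,-.039],id(s):[-.5,-.54]}
P=np.array([.5146,-.2055,.1015]);Q=R.from_quat([.669,.722,.129,.116]);P,Q,_=cur()
# caddy x=tool y, caddy y=tool x, z=-tool z ; top surface z=4
B=np.array([[0,1,0],[1,0,0],[0,0,-1.]])
obs=[(t,55,72,4,tt(155,207)),(t,55,-72,4,tt(567,165)),(t,-55,72,4,tt(175,511)),(t,20,52,2,tt(217,290)),
(s,55,-72,4,ss(138,190)),(s,55,72,4,ss(497,264)),(s,-55,-72,4,ss(264,87)),(s,-55,72,4,ss(606,151)),(s,20,-52,2,ss(215,172)),(s,20,52,2,ss(487,224))]
def cw(q,X): # caddy coords mm -> world
    Y=R.from_rotvec([0,q[4],q[3]]).apply(np.array(X,float))
    return P+Q.apply(B@(Y+q[:3])*1e-3)
def res(q): return np.r_[np.ravel([proj(f,cw(q,[a,b,c]))[0]-uv-off[id(f)] for f,a,b,c,uv in obs]),(q[0])/3,(q[2]+16)/2,q[3]/.02,q[4]/.02]
q=least_squares(res,[0,0,-16,0,0.],x_scale=[1,1,1,.01,.01],loss='soft_l1',f_scale=.5);print("cad in tool",q.x.round(3));print(q.fun[:-4].reshape(-1,2).round(1).tolist())
Md=(R.from_euler('z',DK[1])*R.from_euler('y',-np.radians(20)))
for y in(52,-52): print("keyhole in deck mm",(Md.inv().apply(cw(q.x,[20,y,0])-DK[0])*1e3).round(2))
st=[(t,0,52,10,tt(214,285)),]
for f,a,b,c,uv in st:
    for x in(-4,-2,0,2): print(x,proj(f,DK[0]+Md.apply(np.array([a+x,b,c])*1e-3))[0]-uv-off[id(f)])
E
python3 fit3.py
```

```text
cad in tool [ 3.4900e-01 -1.2800e-01 -1.5785e+01 -2.0000e-03 -1.0000e-03]
[[-0.0, -0.5], [0.1, -0.6], [0.4, 0.3], [0.2, 0.9], [-0.7, 0.1], [0.3, 0.3], [0.4, 0.0], [0.3, 0.4], [1.7, -0.2], [-0.3, -0.2]]
keyhole in deck mm [-1.27 54.58 28.99]
keyhole in deck mm [ -1.79 -49.41  28.44]
-4 [0.03672327 1.22095942]
-2 [-0.02458914  0.42989671]
0 [-0.08597247 -0.36169023]
2 [-0.14742675 -1.15380089]
```

Emit:
play_rows:
  plan:
    - [-0.0025, 0.001, 0.006, 0, -0.3, -0.2, 255]
    - [0, 0, 0.006, 0, 0, 0, 255]
    - [0, 0, 0.003, 0, 0, 0, 255]
    - [0, 0, 0, 0, 0, 0, 255]

```text
t: 6.05
tool_pos: [0.5217, -0.2069, 0.0878]
tool_rot: [0.118, 0.668, 0.724, 0.127]
force: [-0.8, -0.5, -3.6]
gripper_width: 0.013
```

```bash
cat >> plan.py <<'E'
def where():
    p,r,s=cur(); M=R.from_euler('z',DK[1])*R.from_euler('y',-np.radians(20))
    d=M.inv().apply(p-DK[0])*1e3; e=np.degrees((r.inv()*tool(DK[1],np.radians(20))).as_rotvec())
    print("t",round(s["t"],2),"keyhole deck mm",(d+[19.9,.35,-15.8]).round(2),"rot err",e.round(2),"F deck",M.inv().apply(s["force"]).round(1),"M",M.inv().apply(s["wrist_torque"]).round(2),"w",round(s["gripper_width"],4))
E
python3 -c "
from plan import *
where()"
```

```text
t 6.05 keyhole deck mm [-0.07  0.98 12.64] rot err [0.02 0.03 0.15] F deck [-2.  -0.4 -3.1] M [-0.04  0.38 -0.02] w 0.013
```

Emit:
play_rows:
  plan:
    - [-0.001, -0.0008, 0, 0, 0, 0.15, 255]
    - [0, 0, 0, 0, 0, 0, 255]

```text
t: 6.25
tool_pos: [0.521, -0.2079, 0.0875]
tool_rot: [0.118, 0.669, 0.723, 0.127]
force: [-0.2, -0.2, -3.9]
gripper_width: 0.0129
```

```bash
python3 -c "
from plan import *
where()"
```

```text
t 6.25 keyhole deck mm [-0.96  0.02 12.61] rot err [ 0.02  0.02 -0.01] F deck [-1.5 -0.2 -3.6] M [ 0.01  0.35 -0.02] w 0.0129
```

Now lowering gently.

Emit:
play_rows:
  plan:
    - [0, 0, 0.002, 0, 0, 0, 255]
    - [0, 0, 0.002, 0, 0, 0, 255]
    - [0, 0, 0.001, 0, 0, 0, 255]
    - [0, 0, 0, 0, 0, 0, 255]

```text
t: 6.65
tool_pos: [0.5229, -0.2082, 0.0829]
tool_rot: [0.119, 0.669, 0.723, 0.128]
force: [-0.3, 0.6, -3.5]
gripper_width: 0.0131
```

```bash
python3 -c "
from plan import *
where()"
```

```text
t 6.65 keyhole deck mm [-0.78 -0.38  7.67] rot err [ 0.06  0.06 -0.02] F deck [-1.5  0.6 -3.2] M [0.03 0.4  0.02] w 0.0131
```

Emit:
play_rows:
  plan:
    - [0.0003, 0, 0.0015, 0, 0, 0, 255]
    - [0, 0, 0.0015, 0, 0, 0, 255]
    - [0, 0, 0, 0, 0, 0, 255]

```text
t: 6.95
tool_pos: [0.524, -0.2078, 0.08]
tool_rot: [0.119, 0.669, 0.723, 0.128]
force: [-0.3, -0.1, -1.7]
gripper_width: 0.013
```

```bash
python3 -c "
from plan import *
where()"
```

```text
t 6.95 keyhole deck mm [-0.65 -0.14  4.54] rot err [ 0.07  0.07 -0.02] F deck [-0.9 -0.1 -1.5] M [-0.    0.34  0.03] w 0.013
```

Emit:
play_rows:
  plan:
    - [0, 0, 0.0015, 0, 0, 0, 255]
    - [0, 0, 0.001, 0, 0, 0, 255]
    - [0, 0, 0, 0, 0, 0, 255]

```text
t: 7.25
tool_pos: [0.5249, -0.2078, 0.0776]
tool_rot: [0.119, 0.669, 0.723, 0.128]
force: [-1.4, -1.3, -1.5]
gripper_width: 0.0132
```

```bash
python3 -c "
from plan import *
where()"
```

```text
t 7.25 keyhole deck mm [-0.64 -0.17  2.  ] rot err [ 0.08  0.08 -0.02] F deck [-1.9 -1.2 -0.9] M [ 0.09  0.37 -0.  ] w 0.0132
```

Emit:
play_rows:
  plan:
    - [0, 0, 0.0012, 0, 0, 0, 255]
    - [0, 0, 0.0012, 0, 0, 0, 255]
    - [0, 0, 0, 0, 0, 0, 255]

```text
t: 7.55
tool_pos: [0.5258, -0.2078, 0.0753]
tool_rot: [0.119, 0.669, 0.723, 0.128]
force: [-1.2, -0.1, -1.1]
gripper_width: 0.0132
```

```bash
python3 -c "
from plan import *
where()"
```

```text
t 7.55 keyhole deck mm [-0.64 -0.18 -0.45] rot err [ 0.08  0.09 -0.01] F deck [-1.5 -0.  -0.6] M [0.01 0.33 0.01] w 0.0132
```

Emit:
play_rows:
  plan:
    - [0, 0, 0.001, 0, 0, 0, 255]
    - [0, 0, 0.001, 0, 0, 0, 255]
    - [0, 0, 0, 0, 0, 0, 255]

```text
t: 7.85
tool_pos: [0.5264, -0.2077, 0.0737]
tool_rot: [0.119, 0.669, 0.723, 0.128]
force: [-4.2, -0.2, 3.3]
gripper_width: 0.0131
```

```bash
python3 -c "
from plan import *
where()"
```

```text
t 7.85 keyhole deck mm [-0.59 -0.15 -2.13] rot err [0.1  0.09 0.  ] F deck [-2.8  0.1  4.5] M [ 0.02  0.69 -0.08] w 0.0131
```

Deck contact came after about 6 mm of catch travel, so the keyholes are over the heads. I'll press slightly and slide down the slope.

Emit:
play_rows:
  plan:
    - [0, 0, 0.001, 0, 0, 0, 255]
    - [0, -0.002, 0.0003, 0, 0, 0, 255]
    - [0, -0.002, 0.0002, 0, 0, 0, 255]
    - [0, 0, 0, 0, 0, 0, 255]

```text
t: 8.25
tool_pos: [0.5256, -0.2084, 0.0734]
tool_rot: [0.121, 0.668, 0.722, 0.129]
force: [-7.4, -0.9, 3.5]
gripper_width: 0.0129
```

```bash
python3 -c "
from plan import *
where()"
```

```text
t 8.25 keyhole deck mm [-1.47 -0.85 -2.2 ] rot err [ 0.39  0.19 -0.01] F deck [-5.8 -0.3  5.9] M [-0.03  1.4  -0.02] w 0.0129
```

Emit:
play_rows:
  plan:
    - [0, 0, 0, 0, 0, 0, 255]

```text
t: 8.35
tool_pos: [0.5255, -0.2084, 0.0735]
tool_rot: [0.121, 0.668, 0.722, 0.129]
force: [-4.3, -0.0, 3.2]
gripper_width: 0.0129
```

Run:
```python
from plan import *
where()
a=snap("scene","s3");b=snap("top","t3")
A=cv2.resize(a["frame"][145:215,195:305,::-1],None,fx=7,fy=7,interpolation=cv2.INTER_CUBIC)[:,:400*1]
A=cv2.resize(a["frame"][155:205,205:290,::-1],(680,400),interpolation=cv2.INTER_CUBIC)
B=cv2.resize(b["frame"][185:210,365:450,::-1],(680,200),interpolation=cv2.INTER_CUBIC)
cv2.imwrite("pics/c3.png",np.vstack([A,B]))
```

```text
t 8.35 keyhole deck mm [-1.52 -0.83 -2.02] rot err [ 0.39  0.19 -0.01] F deck [-2.9  0.3  4.5] M [ 0.1   0.84 -0.08] w 0.0129
```

View pics/c3.png

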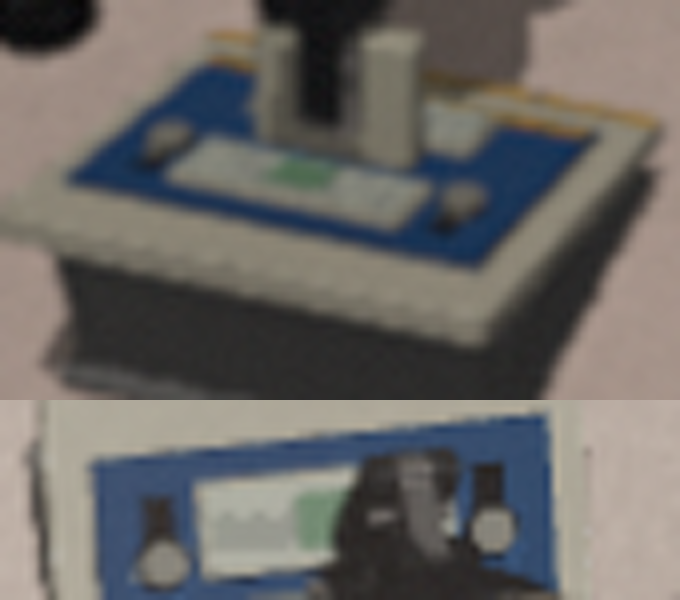

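The view shows both stud heads standing up through the keyholes and the plate flat on the deck. I'll keep sliding with bigger steps and watch the force.

Emit:
play_rows:
  plan:
    - [0.0003, -0.004, 0, 0.2, 0.1, 0, 255]
    - [0.0003, -0.004, 0, 0.1, 0, 0, 255]

```text
t: 8.65
tool_pos: [0.5212, -0.2102, 0.0725]
tool_rot: [0.122, 0.669, 0.722, 0.128]
force: [0.4, 0.8, 4.9]
gripper_width: 0.013
```

```bash
python3 -c "
from plan import *
where()"
```

```text
t 8.65 keyhole deck mm [-6.02 -2.25 -1.46] rot err [ 0.4   0.29 -0.05] F deck [2.1 0.8 4.5] M [ 0.36 -0.24 -0.11] w 0.013
```

Emit:
play_rows:
  plan:
    - [0.002, 0, 0, 0.2, 0.2, 0, 255]
    - [0, 0, 0, 0, 0, 0, 255]

```text
t: 8.85
tool_pos: [0.5216, -0.2089, 0.0728]
tool_rot: [0.12, 0.669, 0.722, 0.128]
force: [-2.4, 1.0, 2.8]
gripper_width: 0.013
```

```bash
python3 -c "
from plan import *
where()"
```

```text
t 8.85 keyhole deck mm [-5.49 -0.97 -1.38] rot err [ 0.23  0.16 -0.03] F deck [-1.3  1.2  3.4] M [0.37 0.31 0.05] w 0.013
```

Emit:
play_rows:
  plan:
    - [0.0012, -0.004, 0, 0.1, 0.1, 0, 255]
    - [0.001, -0.004, 0, 0.1, 0, 0, 255]
    - [0, 0, 0, 0, 0, 0, 255]

```text
t: 9.15
tool_pos: [0.5153, -0.2083, 0.0706]
tool_rot: [0.12, 0.669, 0.722, 0.128]
force: [-3.2, -2.1, 0.8]
gripper_width: 0.0127
```

```bash
python3 -c "
from plan import *
where()"
```

```text
t 9.15 keyhole deck mm [-12.07   0.12  -1.29] rot err [ 0.17  0.18 -0.04] F deck [-2.9 -1.9  1.9] M [ 0.07  0.61 -0.01] w 0.0127
```

Emit:
play_rows:
  plan:
    - [0, -0.004, 0.0003, 0.1, 0.1, 0, 255]
    - [0.0003, -0.003, 0, 0.1, 0, 0, 255]
    - [0, 0, 0, 0, 0, 0, 255]

```text
t: 9.45
tool_pos: [0.5089, -0.2088, 0.068]
tool_rot: [0.119, 0.669, 0.723, 0.127]
force: [-1.6, -1.0, 3.5]
gripper_width: 0.0126
```

```bash
python3 -c "
from plan import *
where()"
```

```text
t 9.45 keyhole deck mm [-19.01   0.05  -1.53] rot err [ 0.02  0.12 -0.06] F deck [-0.4 -0.9  3.9] M [ 0.07  0.1  -0.02] w 0.0126
```

Not home yet, since no upslope force shows. I'll push on in small steps.

Emit:
play_rows:
  plan:
    - [0, -0.002, 0, 0, 0, 0, 255]
    - [0, -0.001, 0, 0, 0, 0, 255]

```text
t: 9.65
tool_pos: [0.5086, -0.209, 0.0683]
tool_rot: [0.12, 0.669, 0.722, 0.129]
force: [3.8, 3.2, 4.5]
gripper_width: 0.0131
```

```bash
python3 -c "
from plan import *
where()"
```

```text
t 9.65 keyhole deck mm [-19.24  -0.11  -1.16] rot err [ 0.25  0.11 -0.12] F deck [5.3 2.9 2.8] M [ 0.37 -0.28  0.03] w 0.0131
```

Emit:
play_rows:
  plan:
    - [0, -0.002, -0.0002, 0.1, 0, 0, 255]
    - [0, -0.002, 0, 0.1, 0, 0, 255]

```text
t: 9.85
tool_pos: [0.5082, -0.2091, 0.0688]
tool_rot: [0.12, 0.669, 0.722, 0.129]
force: [9.2, 5.6, 4.3]
gripper_width: 0.0128
```

Run:
```python
from plan import *
where()
a=snap("scene","s4");b=snap("top","t4")
A=cv2.resize(a["frame"][155:205,205:290,::-1],(680,400),interpolation=cv2.INTER_CUBIC)
B=cv2.resize(b["frame"][182:207,365:450,::-1],(680,200),interpolation=cv2.INTER_CUBIC)
cv2.imwrite("pics/c4.png",np.vstack([A,B]))
```

```text
t 9.85 keyhole deck mm [-19.39  -0.11  -0.59] rot err [ 0.34  0.09 -0.16] F deck [10.5  4.8  0.7] M [ 0.74 -1.13  0.07] w 0.0128
```

View pics/c4.png

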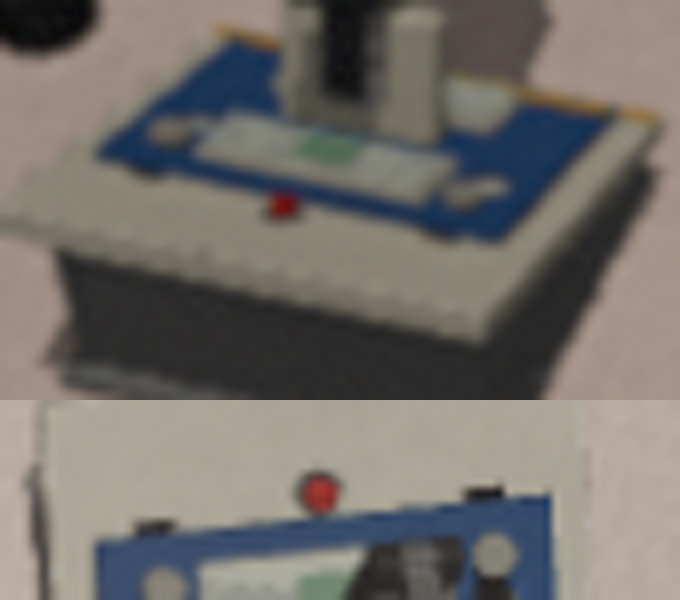

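The catch is visible beyond the upper edge, red at about (285,205) in the scene crop and (320,493) in the top crop. I'll compare its pixel position with the first pictures, where it stood fully proud, and relax the push.

Emit:
play_rows:
  plan:
    - [0, 0.0005, 0, 0, 0, 0, 255]
    - [0, 0, 0, 0, 0, 0, 255]

```text
t: 10.15
tool_pos: [0.5087, -0.2087, 0.0687]
tool_rot: [0.12, 0.669, 0.722, 0.129]
force: [1.5, -0.1, 1.4]
gripper_width: 0.0132
```

Run:
```python
from plan import *
where()
Md=(R.from_euler('z',DK[1])*R.from_euler('y',-np.radians(20)))
for n,box in(("s0",(225,165,255,195)),("s4",(225,165,255,195)),("t0",(390,180,420,205)),("t4",(390,180,420,205))):
    f=load(n);im=f["frame"].astype(float);x0,y0,x1,y1=box;c=im[y0:y1,x0:x1]
    w=np.clip(c[...,0]-1.6*c[...,1:].max(2),0,None);Y,X=np.mgrid[y0:y1,x0:x1]
    print(n,(w*X).sum()/w.sum(),(w*Y).sum()/w.sum(),w.sum(),[proj(f,DK[0]+Md.apply([.023,0,h]))[0].round(1).tolist() for h in(0,.006)])
```

```text
t 10.15 keyhole deck mm [-18.92   0.16  -0.79] rot err [ 0.32  0.08 -0.1 ] F deck [ 1.8 -0.3  0.8] M [-0.16  0.13 -0.01] w 0.0132
s0 239.88864628820963 180.12372634643378 274.79999999999995 [[239.8, 181.3], [239.8, 179.2]]
s4 239.9250836120401 180.33043478260868 299.0 [[239.8, 181.3], [239.8, 179.2]]
t0 404.661981981982 193.29441441441443 554.9999999999999 [[403.5, 193.0], [404.1, 193.3]]
t4 404.6148377125194 193.31622874806803 646.9999999999999 [[403.5, 193.0], [404.1, 193.3]]
```

The catch's pixel position matches the free state, so it is up. Now I'll release and back off.

Emit:
play_rows:
  plan:
    - [0, 0, 0, 0, 0, 0, 130]
    - [0, 0, 0, 0, 0, 0, 90]
    - [0, 0, 0, 0, 0, 0, 90]
    - [0, 0, 0, 0, 0, 0, 90]

```text
t: 10.55
tool_pos: [0.5069, -0.2077, 0.0674]
tool_rot: [0.118, 0.669, 0.722, 0.129]
force: [-0.2, 0.6, -0.0]
gripper_width: 0.0556
```

```bash
python3 -c "
from plan import *
where()"
```

```text
t 10.55 keyhole deck mm [-21.06   1.33  -1.45] rot err [ 0.15 -0.06 -0.14] F deck [-0.1  0.7  0. ] M [-0.05  0.14 -0.05] w 0.0556
```

Emit:
play_rows:
  plan:
    - [0, 0, -0.01, 0, 0, 0, 90]
    - [0, 0, -0.02, 0, 0, 0, 90]
    - [0, 0, -0.03, 0, 0, 0, 90]
    - [0, 0, -0.04, 0, 0, 0, 90]
    - [0, 0, -0.04, 0, 0, 0, 90]
    - [0, 0, -0.03, 0, 0, 0, 90]
    - [0, 0, 0, 0, 0, 0, 90]

```text
t: 11.25
tool_pos: [0.4433, -0.2124, 0.2344]
tool_rot: [0.116, 0.67, 0.722, 0.127]
force: [0.6, -0.4, 0.2]
gripper_width: 0.055
```

Run:
```python
from plan import *
where()
a=snap("scene","s5");b=snap("top","t5")
A=cv2.resize(a["frame"][155:205,205:290,::-1],(680,400),interpolation=cv2.INTER_CUBIC)
B=cv2.resize(b["frame"][182:207,365:450,::-1],(680,200),interpolation=cv2.INTER_CUBIC)
cv2.imwrite("pics/c5.png",np.vstack([A,B]))
```

```text
t 11.25 keyhole deck mm [-23.85   1.6  177.36] rot err [-0.19 -0.02 -0.24] F deck [ 0.6 -0.5 -0. ] M [-0.01  0.18 -0.01] w 0.055
```

View pics/c5.png

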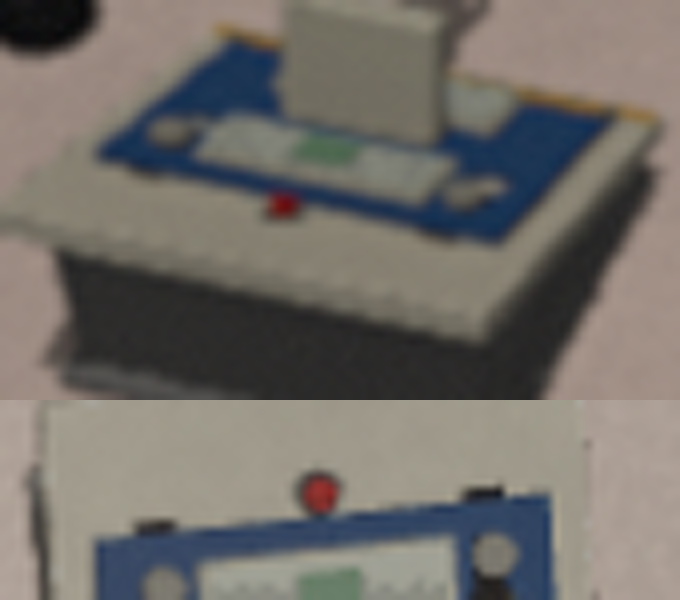

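The caddy is in the same place as when it was pressed home, with the catch up and the gripper clear. Handing in.

```bash
python3 -c "
from cell import workorder
print(workorder.close_job())"
```

```text
the job is handed in; nothing more can be done
None
```

The blue caddy is hanging on the sloping stand with the red catch up behind its upper edge. I released it, backed the gripper about 18 cm off the deck, and handed the job in at about 11.3 s.

- **Fit:** I found the stud heads by sight and lowered the keyholes over them. The deck contact force was about 9 N. I then slid the caddy about 18–19 mm down the slope until it stopped hard, pushing along the slope with about 12 N at most.
- **Catch:** With the caddy home, the catch was within 0.2 px of where it stood fully proud in the first pictures. Pressed flush would have been about 2 px different in the scene view. I did not try pulling the caddy back up the slope to test the lock.
- **Release:** After letting go, the caddy's edges and the catch look the same as when it was pressed home, and the wrist force is near zero.
- **Disagreements:** The deck height from the cameras was about 1.5 mm off what I felt. The first slide command moved the caddy only about 1 mm, and it drifted up to 2 mm sideways early in the slide, which I corrected.

I did not check the other objects after the move. No unexpected contact force showed up.

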